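Medal carousel: wind back, step on three medals for the camera, and pin

TASK

The medal carousel was left run on after the last photo session: swing its pawl off, turn the knob back until the disc rests at its start stop, and swing the pawl in again. Then advance the disc three clicks, one click at a time, letting it stand still for about a second at each of the three medals so that the camera can take its picture. Finally pull the blue lock pin out of its parking bush and push it fully home through the disc into the base, so that the disc stays locked at the third click with the pawl in, and leave the other things on the table where they are.

Things in the scene. Friction and masses are not known exactly. Their poses are not given: they have to be found in the camera images.
- carousel: medal carousel, bolted down: square grey base, 300 x 300 x 40 mm high, carrying a flat aluminium disc (260 mm across, 12 mm thick, top 58 mm above the table) that turns about the upright axis through the base's centre. Origin: centre of the base's underside; x points from the knob to the camera on the far edge (0.17 to 0.26 m along x, up to 195 mm high: keep clear), z up
- first_medal (a point): top of the disc at its first medal, in a red pocket, 76 mm from the axis; it turns with the disc. The disc carries 18 small medals (tops 62 mm above the table), 18 saw teeth on its rim (tips at radius 130 mm, roots 119 mm) and 18 holes of 15 mm on a ring of radius 104 mm, all 20 degrees apart
- start_stop (a point): top of the steel post on the base, far left of the disc, 70 mm above the table: the start stop, which the red dog on the disc's rim meets when the disc is turned fully back
- disc (a joint): angle of disc and knob, rad: 0 at the start stop, growing counter-clockwise from above, the way to advance. It stays where it is left (friction about 0.06 N m). With the pawl in it cannot go back past the last tooth: a tooth rests on the pawl at 0.319 (first click from the stop), 0.668 (second), 1.017 (third) and so on, the pawl dropping in within 0.05 past these. Starts at 1.1 to 1.5
- knob_grip (a point): point on the disc's axis, 96 mm above the table, at which to grip the knob: a black bar on a round boss, 72 mm long, 16 mm wide, its flat sides 72 to 114 mm above the table. This point's x axis points along the bar and turns with it; the bar lies along the carousel's x when the disc is at 0. The boss under the bar is 52 mm across
- pawl (a joint): angle of the pawl, rad: about 0 when its nose lies in the root of a tooth (in), about 0.22 on a tooth's tip, 0.72 when fully swung off, against its stop. It grows clockwise seen from above. A spring plunger on its square boss (turning over at 0.42) pulls it into the teeth below that and holds it off above; 1 to 2 N at the handle turn it over
- pawl_handle (a point): middle of the pawl's upright red round handle, 16 mm thick, its sides 58 to 106 mm above the table; this point lies on its axis 90 mm above the table, 55 mm from the pawl's pivot, outside the disc on the left near corner. It swings about 40 mm, away from the robot to free the pawl, towards the robot to put it in
- pawl_pivot (a point): point on the pawl's upright pivot axis, 90 mm above the table (the pivot itself ends at 72 mm); it lies at (-117, 118) mm in the carousel's frame
- pin: the ball-lock pin, upright: a 12 mm steel shank 44 mm long with a tapered 5 mm nose and a groove above it, a collar 28 mm across and 5 mm thick, then a blue barrel grip 22 mm thick and 42 mm tall, with a 5 mm steel button on top; 96 mm in all, 0.11 kg. Origin at the tip of the nose. It starts parked, collar down on the steel bush on the near right corner of the base
- pin_grip (a point): point on the pin's axis in the blue grip, 76 mm above its tip, 32 mm above the collar's underside
- pin_collar (a point): point on the pin's axis at the underside of its collar, 44 mm above its tip; when the pin is home in either place this point is 58 mm above the table
- park_hole (a point): mouth of the parking bush (hole 13.5 mm, at (-125, -125) mm in the carousel's frame), 58 mm above the table. Spring balls in the bush hold the pin's groove: about 6 N pull it out
- lock_hole (a point): point 58 mm above the table (the height of the disc's top) over the locking hole in the base (13.5 mm, mouth 40 mm above the table, at (-98, -36) mm in the carousel's frame). A disc hole stands over it when a tooth rests on the pawl; the pin's tapered nose pulls the disc over by up to 4 mm. Spring balls in the base take about 5 N to pass in the last 10 mm; home, the collar lies on the disc
- region_a: the oblong plywood map piece at the right front, about 150 x 100 mm and 10 mm thick, with a steel peg (16 mm thick, 30 mm tall, red top) in its middle; origin under its centre; a bystander
- region_b: the rounder plywood map piece further back on the right, about 125 x 110 mm, 10 mm thick, with the same peg; origin under its centre; a bystander
- region_c: the oblong plywood map piece on the left, about 160 x 105 mm, 10 mm thick, with the same peg; origin under its centre; a bystander
- loupe: a black standing loupe, 36 mm thick and 44 mm tall, standing on the far right corner of the carousel's base; origin under its centre; a bystander
- blower: a black rubber dust blower standing upright, 58 mm thick, 105 mm tall; origin under its centre; a bystander
- brush: a dusting brush 170 mm long lying near the robot; a bystander
- spirit: an amber bottle with a blue cap, 48 mm thick, 115 mm tall; origin under its centre; a bystander
Not all that is in view belongs to the job. Several things have the shape of the pin; the one meant has the colours described above.

How it is judged (in metres and radians):
On the way, in this order (a step that is already met when the one before it is completed fails the run):
1. the pawl is swung off (value of joint pawl above 0.55 rad), for 0.2 s.
2. with the pawl off, the disc is turned back to its start stop (value of joint disc below 0.05 rad and value of joint pawl above 0.55 rad), for 0.2 s.
3. the pawl is swung in again at the start stop (value of joint disc below 0.12 rad and value of joint pawl below 0.15 rad), for 0.2 s.
4. the disc stands still at the first click, the pawl in (value of joint disc between 0.289 and 0.439 rad and value of joint pawl below 0.15 rad and velocity of joint disc between -0.1 and 0.1 rad/s), for 0.5 s.
5. the disc stands still at the second click, the pawl in (value of joint disc between 0.638 and 0.788 rad and value of joint pawl below 0.15 rad and velocity of joint disc between -0.1 and 0.1 rad/s), for 0.5 s.
6. the disc stands still at the third click, the pawl in (value of joint disc between 0.987 and 1.137 rad and value of joint pawl below 0.15 rad and velocity of joint disc between -0.1 and 0.1 rad/s), for 0.5 s.
At the end, for the whole second after the job is handed in: The disc stands at the third click (1.017 rad, -0.03 to +0.045), the pawl is in (below 0.15 rad), and the pin is home in the locking hole: collar within 3 mm of the disc's top, within 4 mm of the hole's axis, upright, at rest; the other things lie where they were (value of joint disc between 0.987 and 1.062 rad and value of joint pawl below 0.15 rad and horizontal distance between pin_collar and lock_hole below 0.004 m and z of pin_collar in the frame of lock_hole below 0.003 m and angle between pin's own z axis and vertical below 0.1 rad and linear speed of pin below 0.02 m/s and velocity of joint disc between -0.1 and 0.1 rad/s); the robot touches nothing.
It fails at once if a bystander is shifted by more than 20 mm (distance of any of region_a, region_b, region_c, loupe, blower, brush, spirit from where it was at the start of the episode above 0.02 m).
It also fails if it takes over 72 s, if anything falls off the work surface, if the arm or the gripper's body presses on something with over 40 N, if the wrist force passes 120 N, or if a joint passes its speed limit or range.

ROBOT

A 6-joint arm with a two-finger parallel gripper is mounted at the origin on the work surface. World frame = base frame: x ahead of the robot, y to its left, z up, the work surface at z = 0. Lengths are in mm, angles in rad, forces in N, time in s.
With the tool pointing down it reaches from about 250 to 800 mm from the base axis. Payload 3.9 kg.
Tool frame: the origin (TCP) lies at the very end of the fingers, on their centre line; the grasp point (between the pads) lies 19 mm behind it; z points along the fingers, y is the direction in which the jaws open and shut (so a half turn about z gives the same grasp; the last joint's range is limited). The gripper opens to 85 mm and grips with 20 to 120 N. Pads are 22 mm wide; open, the fingers measure 114 mm over their backs; the gripper's body (76 mm by 85 mm) begins 54 mm behind the grasp point. The pads swing forward as they close: fully open they stand 13 mm farther back than shut.
Start: joints at [-1.262, 0.26, -0.138, 1.173, 0, 1.571], TCP at [159.551, -500.159, 209.204] pointing down, gripper open.
Joint ranges: [-2.78, 2.78], [-0.83, 1.72], [-1.28, 1.37], [-1.9, 2.12], [-1.57, 1.48], [-3.14, 3.14]. Speed limits (rad/s): [2.57, 2.57, 3.14, 3.14, 3.14, 3.14].

INTERFACE

Orientations are given as a unit quaternion [x, y, z, w].
In Python, from rig import env gives the robot as it stands.
- The arm moves only by the tool drive_tool, never from a script. Its argument "series" is a list of rows, each a list of 5 numbers: the shift along the tool's x, y, z in m, then the turn about the tool's z in degrees, then the finger opening in m, from 0 to 0.0854. A call has exactly 10 rows; each row is the pose to reach, as a shift and turn from the pose commanded when the call began, along the tool's axes at that moment; what a row does not reach only later rows make up. A row lasts 1/12 s, in which the tool goes at most 41.7 mm and 7.16 degrees, less where a joint would pass 70% of its speed; a pose out of reach is approached as far as the arm can. A call with a gripper value outside its range is refused whole. The fingers move at their own pace and stop on an object; "grip_force" is the grip in N (left out, the last holds). Time passes only in rows, so rows that repeat a pose let the fingers close, or fill a call up. It gives the time, the measured TCP pose, the force and the opening at its end, in the units of the state.
- env.sense(): the state, without advancing time (a new reading comes with each control period).
- env.grab_frame(name): name is "scene" or "top"; returns a dict with "img" (400x640x3 uint8, red, green, blue), "range_z" (400x640 float32, mm along the optical axis (not along the pixel's ray), 0 where there is no reading), "camera_matrix" (3x3 intrinsics, pixels), "eye" and "rotation" of the camera in the world. Camera axes: x right, y down, z forward; pixel columns grow to the right and rows downward; lengths in mm; the calibration is good to about 2 mm. A picture is of the moment at which its call begins.
- env.hand_in(): hands the job in, once; it reports no verdict.
Trained networks look in the newest picture that a camera, given by its name, has taken for a name from the list of things; names that differ only in an ending like _2 or _b are one class to them, and where a whole thing is asked for, a point or a joint stands for the part that bears it (a point fixed in the world has none). Each returns a list of dicts, best first, with "p" (0 to 1); they miss things now and then, are a little off and sometimes report something else, mostly with a low value. They report only what shows in the picture. A call takes as long as a camera call. They do not tell look-alikes from the thing itself.
- env.recognise(camera, target): "extent" ([left, top, right, bottom] in pixels, round what is visible of it).
- env.outline_of(camera, target): "pixels" (400x640 bool, what is visible of it) and "extent" ([left, top, right, bottom] in pixels, round what is visible of it).
- env.place_of(camera, target): "centre" ([row, column] in pixels: a listed point, or the origin of a listed thing).
The state is a dict: "time_s": time; "joint_pos": joint angles; "dq": joint speeds; "effort": joint torques, N m; "eef_pos": TCP position; "tcp_rot": TCP orientation; "ft_force": force on the tool from outside, world axes, zero at the start; "wrist_torque": the same for the moment, N m; "width": opening from 0.0 (shut) to 1.0 (fully open).
Only numpy, scipy, OpenCV 4.12 (cv2) and the standard library are available. Lean on these libraries where they do the work, as an engineer would, in place of code of your own. Each camera call takes 0.05 s, during which the arm holds its last target.

## Working session

There is one attempt and no reset: what is moved stays moved. The work goes in short steps, Python scripts to look and compute and a tool call to move; the robot and the scene stay as the last step left them, time stands still between calls to the robot, and variables do not carry over. Pictures are saved under pics/ and viewed, and the job is handed in when it is done.

Besides the shell and the picture viewer there is one more tool, called as name(argument=value, ...), one argument or row to a line, values as JSON. drive_tool: Moves the arm, as the interface text tells. Its arguments: {"type":"object","properties":{"series":{"type":"array"},"grip_force":{"type":"number"}},"required":["series"]}

```bash
mkdir -p pics; ls; cat > h.py <<'E'
from rig import env
import numpy as np, cv2
def snap(cam,fn=None,crop=None,scale=1):
    f=env.grab_frame(cam)
    if fn:
        im=f["img"][:,:,::-1].copy()
        if crop: im=im[crop[1]:crop[3],crop[0]:crop[2]]
        if scale!=1: im=cv2.resize(im,None,fx=scale,fy=scale,interpolation=cv2.INTER_CUBIC)
        cv2.imwrite("pics/"+fn,im)
    return f
def ray(f,rc):
    K=np.array(f["camera_matrix"]);R=np.array(f["rotation"])
    d=np.linalg.inv(K)@np.array([rc[1],rc[0],1.0]); return np.array(f["eye"]),d,R
def at_z(f,rc,z):
    e,d,R=ray(f,rc); w=R@d; return e+w*(z-e[2])/w[2]
def at_depth(f,rc):
    e,d,R=ray(f,rc); D=f["range_z"][int(round(rc[0])),int(round(rc[1]))]; return e+R@d*D
def proj(f,p):
    c=np.array(f["rotation"]).T@(np.array(p)-np.array(f["eye"])); q=np.array(f["camera_matrix"])@c; return q[1]/q[2],q[0]/q[2]
E
python3 - <<'E'
from h import *
np.set_printoptions(precision=3,suppress=True)
s=env.sense();print(s)
for c in("scene","top"):
    f=snap(c,c+"0.png"); print(c,f["eye"],f["rotation"],f["camera_matrix"])
    for n,z in [("carousel",0),("first_medal",58),("start_stop",70),("knob_grip",96),("pawl_handle",90),("pawl_pivot",90),("pin_grip",90),("pin_collar",58),("park_hole",58),("lock_hole",58),("blower",0),("spirit",0),("loupe",40),("brush",0)]:
        try:
            for r in env.place_of(c,n)[:4]: print(n,round(r["p"],2),np.array(r["centre"]),at_z(f,r["centre"],z))
        except Exception as e: print(n,e)
E
```

```text
pics
{'time_s': 0.0, 'joint_pos': array([-1.262,  0.261, -0.139,  1.173,  0.   ,  1.571]), 'dq': array([-0.001,  0.001,  0.002,  0.   ,  0.   , -0.001]), 'effort': array([ -0.001, -40.567,  25.393,   0.019,   0.   ,   0.   ]), 'eef_pos': array([ 159.349, -499.449,  208.359]), 'tcp_rot': array([ 0.988,  0.154, -0.   , -0.001]), 'ft_force': array([ 0.19 , -1.649, -0.004]), 'wrist_torque': array([ 0.002, -0.01 ,  0.043]), 'width': 0.9972212903166191}
scene [1042.659 -297.787 1038.488] [ 0.835  0.482 -0.14  -0.226] [[439.544   0.    322.805]
 [  0.    439.544 202.21 ]
 [  0.      0.      1.   ]]
carousel matmul: Input operand 1 has a mismatch in its core dimension 0, with gufunc signature (n?,k),(k,m?)->(n?,m?) (size 3 is different from 4)
first_medal matmul: Input operand 1 has a mismatch in its core dimension 0, with gufunc signature (n?,k),(k,m?)->(n?,m?) (size 3 is different from 4)
start_stop matmul: Input operand 1 has a mismatch in its core dimension 0, with gufunc signature (n?,k),(k,m?)->(n?,m?) (size 3 is different from 4)
knob_grip matmul: Input operand 1 has a mismatch in its
[... 3069 characters left out ...]
perand 1 has a mismatch in its core dimension 0, with gufunc signature (n?,k),(k,m?)->(n?,m?) (size 3 is different from 4)
blower matmul: Input operand 1 has a mismatch in its core dimension 0, with gufunc signature (n?,k),(k,m?)->(n?,m?) (size 3 is different from 4)
spirit matmul: Input operand 1 has a mismatch in its core dimension 0, with gufunc signature (n?,k),(k,m?)->(n?,m?) (size 3 is different from 4)
loupe matmul: Input operand 1 has a mismatch in its core dimension 0, with gufunc signature (n?,k),(k,m?)->(n?,m?) (size 3 is different from 4)
brush matmul: Input operand 1 has a mismatch in its core dimension 0, with gufunc signature (n?,k),(k,m?)->(n?,m?) (size 3 is different from 4)
```

```bash
sed -i 's/R=np.array(f\["rotation"\])/R=Rot(f)/; s/np.array(f\["rotation"\]).T/Rot(f).T/' h.py; cat >> h.py <<'E'
from scipy.spatial.transform import Rotation
def Rot(f): return Rotation.from_quat(f["rotation"]).as_matrix()
E
python3 - <<'E'
from h import *
np.set_printoptions(precision=1,suppress=True)
for c in("scene","top"):
    f=snap(c)
    for n,z in [("carousel",0),("first_medal",58),("start_stop",70),("knob_grip",96),("pawl_handle",90),("pawl_pivot",90),("pin_grip",90),("pin_collar",58),("park_hole",58),("lock_hole",58),("blower",0),("spirit",0),("loupe",40)]:
        for r in env.place_of(c,n)[:4]: print(n,round(r["p"],2),np.array(r["centre"]),at_z(f,r["centre"],z))
print(env.sense()["time_s"])
E
```

```text
carousel 0.87 [242.5 361.9] [654.2  23.4   0. ]
first_medal 0.73 [222.1 391.2] [665.   99.7  58. ]
start_stop 0.83 [225.  419.8] [711.9 151.4  70. ]
knob_grip 0.55 [225.7 366.5] [657.8  27.3  96. ]
pawl_handle 0.72 [157.2 383.4] [504.1 179.8  90. ]
pawl_handle 0.47 [233. 295.] [ 585.4 -130.3   90. ]
pawl_pivot 0.72 [172.6 368.6] [526.1 118.7  90. ]
pin_grip 0.65 [259.5 264.7] [ 611. -224.   90.]
pin_grip 0.52 [223.1 293.8] [ 560.  -120.2   90. ]
pin_collar 0.67 [152.3 335.1] [403.9  89.6  58. ]
pin_collar 0.47 [242.9 259.1] [ 549.5 -214.2   58. ]
pin_collar 0.41 [225.5 293.6] [ 549.5 -117.8   58. ]
park_hole 0.86 [225.4 294.3] [ 550.1 -116.2   58. ]
park_hole 0.47 [117.1 420.9] [420.2 371.3  58. ]
lock_hole 0.76 [212.6 331.6] [565.5 -16.2  58. ]
lock_hole 0.41 [239.2 363.2] [669.9  13.1  58. ]
lock_hole 0.16 [152.1 332.8] [400.1  84.4  58. ]
blower 0.72 [189.5 213.1] [ 305.1 -249.8    0. ]
spirit 0.7 [117.9 368.5] [303.8 269.6   0. ]
spirit 0.66 [189.1 210.1] [ 299.5 -256.6    0. ]
loupe 0.6 [302.7 360.3] [797.9 -74.9  40. ]
carousel 0.85 [164.4 299.2] [648.2  27.5   0. ]
first_medal
[... 232 characters left out ...]
6. ]
pawl_handle 0.8 [208.6 242. ] [519.7 175.5  90. ]
pawl_pivot 0.8 [209.2 262.7] [517.2 121.2  90. ]
pin_grip 0.65 [200.7 349.9] [ 535.6 -108.2   90. ]
pin_grip 0.58 [193.  386.8] [ 554.3 -205.7   90. ]
pin_grip 0.57 [194.  350.1] [ 553.3 -109.1   90. ]
pin_collar 0.51 [203.8 380.8] [ 527.8 -194.3   58. ]
pin_collar 0.45 [195.5 351.8] [ 551.7 -116.3   58. ]
park_hole 0.67 [137.4 250.4] [715.8 157.4  58. ]
park_hole 0.58 [196.5 350.4] [ 549.  -112.5   58. ]
lock_hole 0.91 [191.9 317.1] [563.1 -22.4  58. ]
blower 0.82 [280.8 400.5] [ 312.5 -253.4    0. ]
blower 0.29 [212. 239.] [514.5 201.1   0. ]
spirit 0.95 [291.1 217.1] [292.5 264.    0. ]
loupe 0.55 [110.7 336.6] [791.2 -80.8  40. ]
2.9
```

View pics/scene0.png

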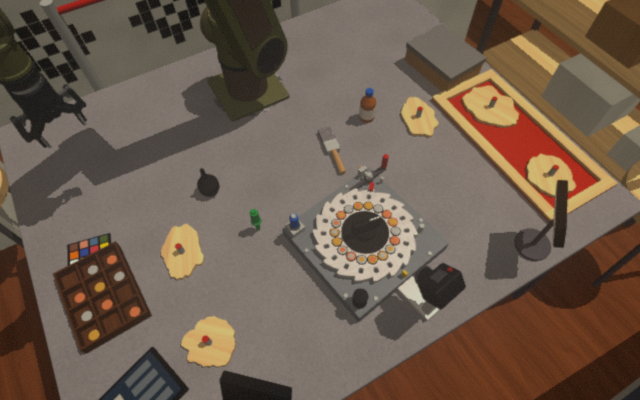

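View pics/top0.png

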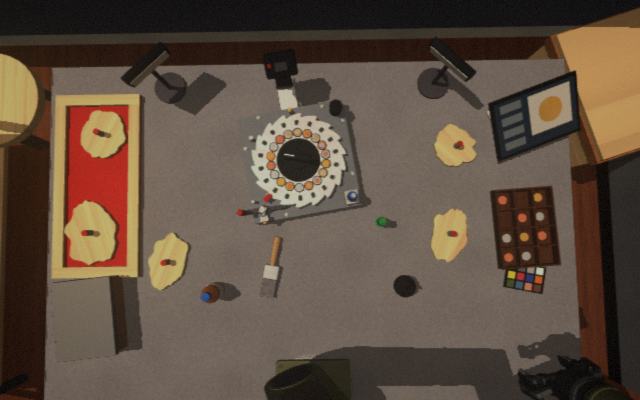

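The scene picture shows the carousel at about (365,232), the pawl handle (red) at (385,160), the blue pin at (294,223) and a green look-alike at (255,218). In top, the same things are at (298,160), (240,212), (351,197) and (382,221). The blue one on the base is the pin. I'll take close crops.

```bash
python3 - <<'E'
from h import *
snap("top","t1.png",(220,80,380,240),5 if 0 else 3.7)
snap("scene","s1.png",(240,130,460,320),3.1)
E
```

```text
(no output)
```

View pics/t1.png

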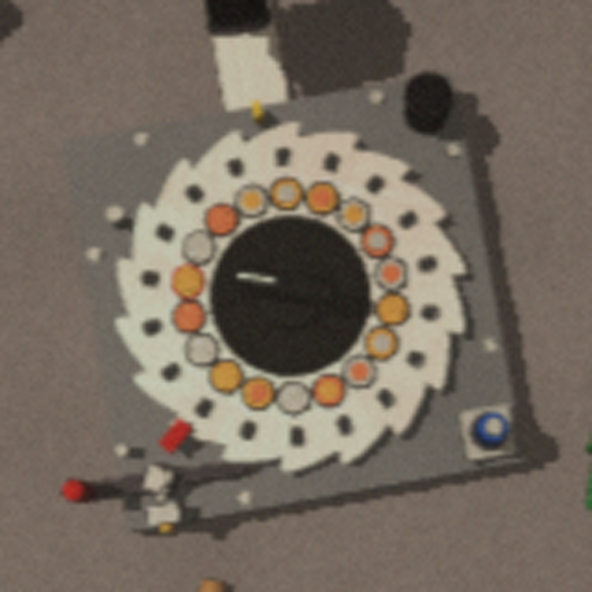

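View pics/s1.png

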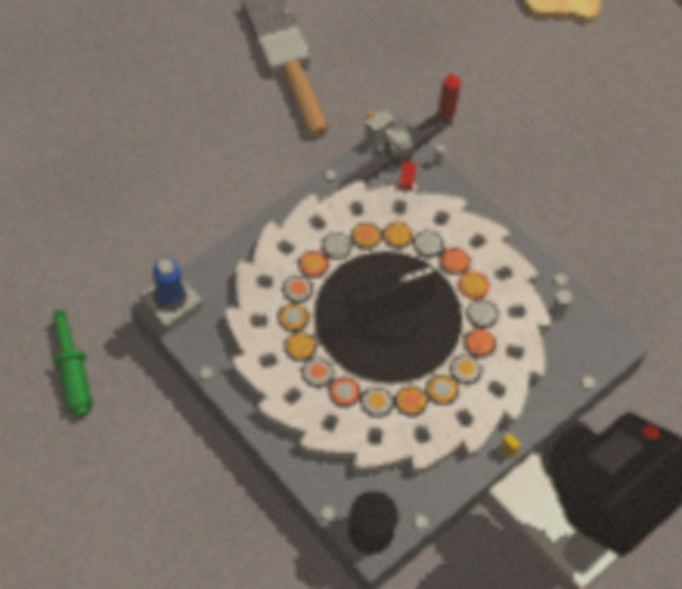

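```bash
cat >> h.py <<'E'
def cloud(f):
    D=f["range_z"]; v,u=np.mgrid[0:400,0:640]; K=np.array(f["camera_matrix"])
    c=np.stack([(u-K[0,2])/K[0,0]*D,(v-K[1,2])/K[1,1]*D,D],-1)
    P=c@Rot(f).T+np.array(f["eye"]); P[D==0]=np.nan; return P
E
python3 - <<'E'
from h import *
np.set_printoptions(precision=2,suppress=True)
for c in("top","scene"):
    f=snap(c);P=cloud(f);I=f["img"].astype(int)
    near=(abs(P[...,0]-650)<260)&(abs(P[...,1]-30)<260)
    print(c,"table z",np.nanmedian(P[...,2][near&(abs(P[...,2])<15)]))
    base=near&(abs(P[...,2]-40)<7); 
    n,lab,st,ce=cv2.connectedComponentsWithStats(base.astype(np.uint8)); 
    b=P[base][:,:2].astype(np.float32); 
    ins=near&(P[...,2]>30)&(P[...,2]<75)
    n,lab,st,ce=cv2.connectedComponentsWithStats(ins.astype(np.uint8)); k=1+np.argmax(st[1:,4]); m=lab==k
    m=cv2.morphologyEx(m.astype(np.uint8),cv2.MORPH_OPEN,np.ones((9,9)))>0
    q=P[m]; print("rect",cv2.minAreaRect(q[:,:2].astype(np.float32)), "z base",np.median(P[base][:,2]))
    d=near&(abs(P[...,2]-58)<6)&(I.min(-1)>100)
    n,lab,st,ce=cv2.connectedComponentsWithStats(d.astype(np.uint8)); k=1+np.argmax(st[1:,4]);q=P[lab==k]
    print("disc",cv2.minEnclosingCircle(q[:,:2].astype(np.float32)),np.median(q[:,2]))
    t=near&(P[...,2]>100)&(P[...,2]<125)&(np.hypot(P[...,0]-650,P[...,1]-30)<60); q=P[t]
    r=cv2.minAreaRect(q[:,:2].astype(np.float32)); print("knob",len(q),r,np.median(q[:,2]),q[:,:2].mean(0)); 
    C=np.cov(q[:,:2].T); w,V=np.linalg.eigh(C); print(np.degrees(np.arctan2(V[1,1],V[0,1])))
    R=near&(I[...,0]>120)&(I[...,1]<70)&(I[...,2]<70)
    n,lab,st,ce=cv2.connectedComponentsWithStats(R.astype(np.uint8))
    for i in range(1,n):
        if st[i,4]>4: print("red",ce[i],st[i,4],np.nanmedian(P[lab==i],0))
    B=near&(I[...,2]>100)&(I[...,0]<90)
    n,lab,st,ce=cv2.connectedComponentsWithStats(B.astype(np.uint8))
    for i in range(1,n):
        if st[i,4]>4: print("blue",ce[i],st[i,4],np.nanmedian(P[lab==i],0),np.nanmax(P[lab==i][:,2]))
E
```

```text
top table z -0.4764824829385361
rect ((653.2340087890625, 29.249755859375), (301.0355224609375, 300.4557800292969), 9.248727798461914) z base 39.581844167520785
disc ((652.888916015625, 29.308063507080078), 129.97715759277344) 57.64099856551729
knob 183 ((652.8052368164062, 29.206912994384766), (71.7861557006836, 16.88178062438965), 79.71089172363281) 112.76075752706902 [651.63  28.75]
80.20652186447644
red [266.91 197.52] 33 [548.73 112.74  64.59]
red [239. 212.] 21 [510.31 180.28 105.36]
blue [352.17 194.7 ] 23 [ 551.83 -112.1   104.46] 110.46492217376885
scene table z -0.7140043409135615
rect ((652.0745239257812, 27.15191650390625), (304.52001953125, 302.9569396972656), 9.39210033416748) z base 39.30508753456843
disc ((652.3923950195312, 26.88753318786621), 131.4630126953125) 57.407735932342916
knob 220 ((654.88916015625, 26.750450134277344), (72.95931243896484, 17.296119689941406), 80.56309509277344) 112.09212427815521 [656.1   25.63]
80.4425069881786
red [385.44 156.38] 16 [513.34 177.75 105.73]
red [371.1  185.69] 29 [550.31 113.13  65.04]
red [450.   268.83] 6 [865.36  90.68 186.8 ]
blue [294.23 218.32] 22 [ 556.34 -115.57  103.94] 107.72171087594757
```

Only the blue barrel with the steel button at top-crop (490,428) fits the pin. The green stick at top (382,221) is the wrong colour. From base, disc and knob in both views, the carousel centre is about (652.8, 28.5), yaw 9.3°, and the knob bar heads 80.2°, so the disc is at about 1.24. The first move is towards the pawl with the fingers shut.

drive_tool(
  series=[
    [0.028, -0.03, 0, -7, 0],
    [0.056, -0.061, 0, -14, 0],
    [0.084, -0.092, 0, -21, 0],
    [0.112, -0.122, 0, -28, 0],
    [0.14, -0.153, 0, -35, 0],
    [0.168, -0.184, 0, -42, 0],
    [0.196, -0.214, 0, -49, 0],
    [0.224, -0.245, 0, -56, 0],
    [0.252, -0.275, 0, -63, 0],
    [0.28, -0.306, 0, -70, 0],
  ],
  grip_force=30,
)

```text
time_s: 3.93
eef_pos: [333.8, -121.9, 209.6]
tcp_rot: [0.719, 0.695, 0.0, 0.001]
ft_force: [1.3, 0.4, 0.2]
width: -0.004
```

```bash
cat >> h.py <<'E'
C=np.array([652.8,28.6]);YAW=np.radians(9.3)
def W(x,y): 
    c,s=np.cos(YAW),np.sin(YAW); return C+np.array([c*x-s*y,s*x+c*y])
def st():
    s=env.sense(); R=Rotation.from_quat(s["tcp_rot"]).as_matrix(); h=np.degrees(np.arctan2(R[1,0],R[0,0]))
    print("t %.2f"%s["time_s"],"tcp",np.round(s["eef_pos"],1),"head %.1f"%h,"j1 %.1f j6 %.1f"%tuple(np.degrees(s["joint_pos"][[0,5]])),"F",np.round(s["ft_force"],1),"M",np.round(s["wrist_torque"],2),"w %.1f"%(s["width"]*85.4),"tilt",np.round(R[:2,2],3))
    return s,R,h
def go(p,head=None):
    s,R,h=st(); d=R.T@(np.array(p)-s["eef_pos"])
    print("shift m",np.round(d/1000,4),"turn",None if head is None else round(-((head-h+180)%360-180),1))
E
python3 - <<'E'
from h import *
go([475,180,200],-99.8)
E
```

```text
t 3.93 tcp [ 333.8 -121.9  209.6] head 88.0 j1 -20.1 j6 71.9 F [1.3 0.4 0.2] M [-0.04 -0.05 -0.  ] w -0.3 tilt [ 0.001 -0.001]
shift m [0.3066 0.1306 0.0096] turn -172.2
```

drive_tool(
  series=[
    [0.034, 0.0145, 0, -7, 0],
    [0.068, 0.029, 0, -14, 0],
    [0.102, 0.0435, 0, -21, 0],
    [0.136, 0.058, 0, -28, 0],
    [0.17, 0.0725, 0, -35, 0],
    [0.204, 0.087, 0, -42, 0],
    [0.238, 0.1015, 0, -49, 0],
    [0.272, 0.116, 0, -56, 0],
    [0.307, 0.1305, 0, -63, 0],
    [0.307, 0.1305, 0.02, -70, 0],
  ],
)

```text
time_s: 4.77
eef_pos: [482.5, 185.0, 192.2]
tcp_rot: [0.188, 0.982, 0.004, 0.005]
ft_force: [2.2, 0.6, 0.1]
width: -0.0
```

```bash
python3 - <<'E'
from h import *
print(W(-117,118),W(-125,-125),W(-98,-36))
go([475,180,76],-99.8)
E
```

```text
[518.26863029 126.14132747] [ 549.64351309 -114.95744219] [561.90587735 -22.76398026]
t 4.77 tcp [482.5 185.  192.2] head 158.3 j1 20.9 j6 42.6 F [2.2 0.6 0.1] M [ 0.05 -0.06 -0.02] w -0.0 tilt [0.011 0.007]
shift m [ 0.006  -0.0086  0.1161] turn -101.9
```

drive_tool(
  series=[
    [0.006, -0.008, 0.012, -7, 0],
    [0.006, -0.008, 0.025, -14, 0],
    [0.006, -0.008, 0.04, -21, 0],
    [0.006, -0.008, 0.055, -28, 0],
    [0.006, -0.008, 0.07, -35, 0],
    [0.006, -0.008, 0.085, -42, 0],
    [0.006, -0.008, 0.1, -49, 0],
    [0.006, -0.008, 0.116, -56, 0],
    [0.006, -0.008, 0.116, -63, 0],
    [0.006, -0.008, 0.116, -68, 0],
  ],
)

```text
time_s: 5.6
eef_pos: [466.3, 172.3, 72.0]
tcp_rot: [-0.391, 0.92, 0.0, -0.001]
ft_force: [0.4, 0.3, 0.1]
width: 0.001
```

```bash
python3 - <<'E'
from h import *
go([518,178,76],-99.8)
snap("top","t2.png",(210,150,320,250),5)
snap("scene","s2.png",(320,80,450,230),4)
E
```

```text
t 5.60 tcp [466.3 172.3  72. ] head -134.0 j1 20.3 j6 -25.7 F [0.4 0.3 0.1] M [ 0.09 -0.06 -0.03] w 0.1 tilt [-0.003 -0.001]
shift m [-0.04   -0.0332 -0.0041] turn -34.2
```

View pics/s2.png

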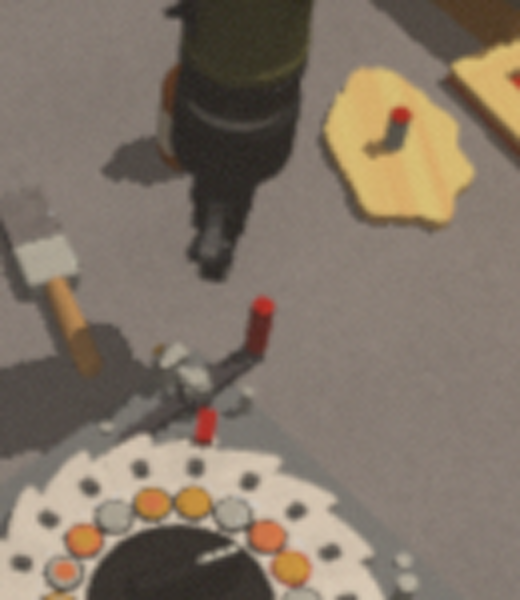

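The shut fingers are behind the red handle (crop (215,270), handle (258,330)). Now I push it away from the robot.

drive_tool(
  series=[
    [-0.004, -0.0035, 0, 0, 0],
    [-0.008, -0.007, 0, 0, 0],
    [-0.012, -0.0105, 0, 0, 0],
    [-0.016, -0.014, 0, 0, 0],
    [-0.02, -0.0175, 0, 0, 0],
    [-0.024, -0.021, 0, 0, 0],
    [-0.028, -0.0245, 0, 0, 0],
    [-0.032, -0.0275, 0, 0, 0],
    [-0.036, -0.03, 0, 0, 0],
    [-0.038, -0.0315, 0, 0, 0],
  ],
)

```text
time_s: 6.53
eef_pos: [517.8, 178.2, 73.3]
tcp_rot: [-0.388, 0.922, -0.0, 0.001]
ft_force: [0.2, -0.3, 1.0]
width: 0.001
```

```bash
python3 - <<'E'
from h import *
st()
snap("top","t3.png",(210,150,320,250),5)
f=snap("scene","s3.png",(320,80,450,230),4)
for r in env.place_of("scene","pawl_handle")[:2]: print(r["p"],at_z(f,r["centre"],90))
E
```

```text
t 6.53 tcp [517.8 178.2  73.3] head -134.3 j1 19.0 j6 -26.7 F [ 0.2 -0.3  1. ] M [-0.02 -0.    0.06] w 0.1 tilt [0.001 0.   ]
0.86 [536.7337841  167.75887655  90.        ]
0.56 [727.60376984 144.28432679  90.        ]
```

View pics/s3.png

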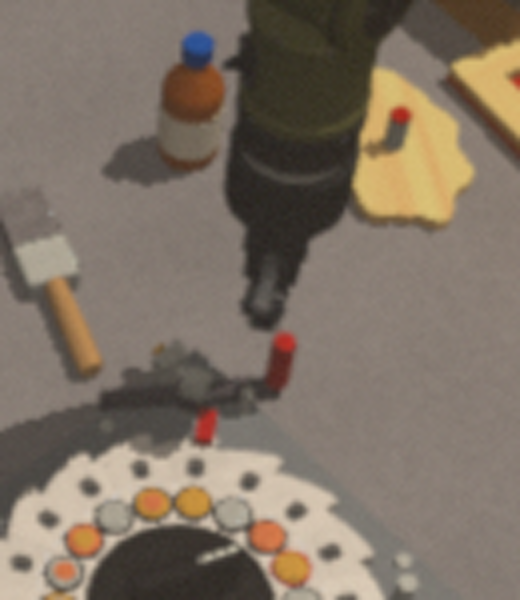

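```bash
python3 - <<'E'
from h import *
f=snap("top");P=cloud(f);I=f["img"].astype(int)
near=(abs(P[...,0]-530)<60)&(abs(P[...,1]-150)<60)
R=near&(I[...,0]>120)&(I[...,1]<70)&(I[...,2]<70)
n,lab,s,ce=cv2.connectedComponentsWithStats(R.astype(np.uint8))
for i in range(1,n):
    if s[i,4]>4: print("red",ce[i],s[i,4],np.nanmedian(P[lab==i],0), at_z(f,ce[i][::-1],106))
go([652.8,28.6,150],-99.8)
E
```

```text
red [267.09375 197.375  ] 32 [550.84067033 112.38297101  65.51759916] [546.94523583 107.32748725 106.        ]
t 6.73 tcp [516.5 177.9  73.2] head -134.3 j1 19.0 j6 -26.7 F [-0.3 -0.1 -0.2] M [ 0.02  0.05 -0.05] w 0.1 tilt [-0. -0.]
shift m [ 0.0116 -0.2018 -0.0768] turn -34.5
```

drive_tool(
  series=[
    [0, 0, -0.03, 0, 0.05],
    [0, 0, -0.06, 0, 0.05],
    [0, -0.005, -0.077, -6, 0.05],
    [0.001, -0.03, -0.077, -12, 0.05],
    [0.003, -0.06, -0.077, -18, 0.05],
    [0.005, -0.09, -0.077, -24, 0.05],
    [0.007, -0.12, -0.077, -30, 0.05],
    [0.009, -0.15, -0.077, -34.5, 0.05],
    [0.0105, -0.18, -0.077, -34.5, 0.05],
    [0.0116, -0.2018, -0.077, -34.5, 0.05],
  ],
)

```text
time_s: 7.57
eef_pos: [654.1, 26.6, 150.1]
tcp_rot: [-0.644, 0.765, -0.0, 0.0]
ft_force: [0.2, 0.2, 0.4]
width: 0.583
```

```bash
cat >> h.py <<'E'
def reds(f,cx=530,cy=150,r=70,z=106):
    P=cloud(f);I=f["img"].astype(int)
    R=(abs(P[...,0]-cx)<r)&(abs(P[...,1]-cy)<r)&(I[...,0]>110)&(I[...,1]<70)&(I[...,2]<70)
    n,lab,s,ce=cv2.connectedComponentsWithStats(R.astype(np.uint8))
    for i in range(1,n):
        if s[i,4]>4:
            m=np.nanmedian(P[lab==i],0); d=m[:2]-W(-117,118); print("red px",ce[i].round(1),s[i,4],m.round(1),"dist %.1f ang %.1f"%(np.hypot(*d),np.degrees(np.arctan2(d[1],d[0]))))
E
python3 - <<'E'
from h import *
f=snap("top","t4.png",(200,70,380,250),3.3); reds(f)
f=snap("scene"); reds(f)
go([652.8,28.6,77],-99.8)
E
```

```text
t 7.67 tcp [654.9  25.9 149.7] head -100.0 j1 2.3 j6 -77.7 F [-0.8  0.3  0.4] M [ 0.08  0.01 -0.07] w 50.0 tilt [ 0.001 -0.001]
shift m [-0.0024  0.0026  0.0727] turn -0.2
```

View pics/t4.png

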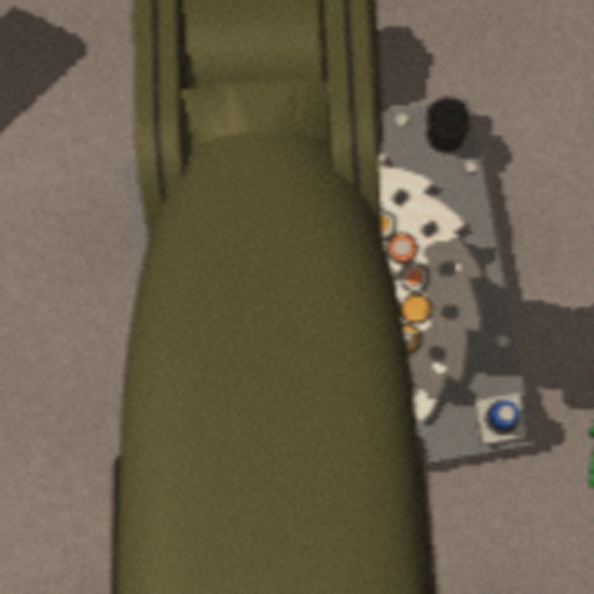

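drive_tool(
  series=[
    [-0.0024, 0.0026, 0.012, 0, 0.05],
    [-0.0024, 0.0026, 0.025, 0, 0.05],
    [-0.0024, 0.0026, 0.04, 0, 0.05],
    [-0.0024, 0.0026, 0.055, 0, 0.05],
    [-0.0024, 0.0026, 0.067, 0, 0.05],
    [-0.0024, 0.0026, 0.0727, 0, 0.05],
    [-0.0024, 0.0026, 0.0727, 0, 0.05],
    [-0.0024, 0.0026, 0.0727, 0, 0.05],
    [-0.0024, 0.0026, 0.0727, 0, 0.05],
    [-0.0024, 0.0026, 0.0727, 0, 0.05],
  ],
)

```text
time_s: 8.5
eef_pos: [651.4, 31.7, 78.7]
tcp_rot: [-0.644, 0.765, -0.001, 0.001]
ft_force: [-0.8, -0.8, -1.1]
width: 0.587
```

```bash
python3 - <<'E'
from h import *
f=snap("scene","s5.png",(280,100,460,280),3.3); reds(f,r=90)
go([652.8,28.6,77],-99.8)
E
```

```text
t 8.55 tcp [651.4  31.6  78.6] head -99.8 j1 2.8 j6 -77.4 F [ 0.6  0.5 -0.7] M [-0.   -0.02  0.03] w 50.0 tilt [0.002 0.   ]
shift m [ 0.0027 -0.0019  0.0016] turn -0.0
```

View pics/s5.png

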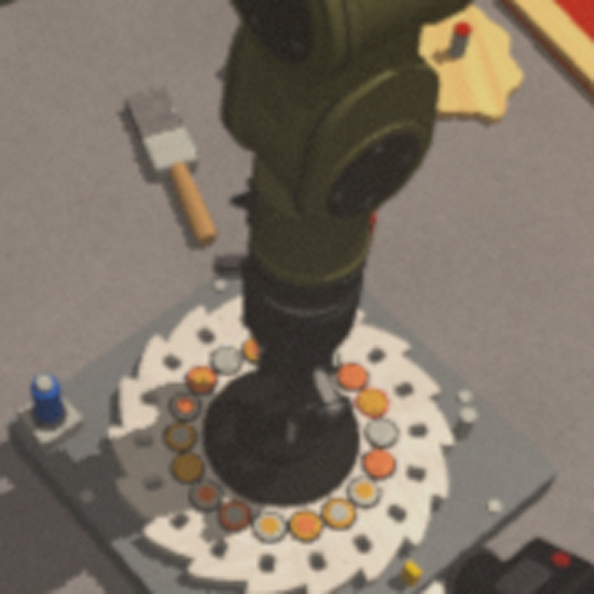

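drive_tool(
  series=[
    [0.0025, -0.002, 0.0015, 0, 0.05],
    [0.0025, -0.002, 0.0015, 0, 0.05],
    [0.0025, -0.002, 0.0015, 0, 0.04],
    [0.0025, -0.002, 0.0015, 0, 0.03],
    [0.0025, -0.002, 0.0015, 0, 0.02],
    [0.0025, -0.002, 0.0015, 0, 0.01],
    [0.0025, -0.002, 0.0015, 0, 0],
    [0.0025, -0.002, 0.0015, 0, 0],
    [0.0025, -0.002, 0.0015, 0, 0],
    [0.0025, -0.002, 0.0015, 0, 0],
  ],
  grip_force=30,
)

```text
time_s: 9.38
eef_pos: [654.0, 28.3, 76.3]
tcp_rot: [-0.644, 0.765, -0.001, 0.001]
ft_force: [5.1, -0.6, -1.6]
width: 0.176
```

```bash
python3 - <<'E'
from h import *
go([652.8,28.6,77],-99.8)
E
```

```text
t 9.38 tcp [654.   28.3  76.3] head -99.8 j1 2.5 j6 -77.7 F [ 5.1 -0.6 -1.6] M [-0.27 -0.85  0.04] w 15.0 tilt [ 0.003 -0.001]
shift m [-0.0001  0.0012 -0.0007] turn -0.0
```

The grip is good: opening 15, with 5 N along x, so the knob lies about 1 mm further out. Relieving that and turning back (clockwise).

drive_tool(
  series=[
    [0, -0.001, 0, 2, 0],
    [0, -0.001, 0, 6, 0],
    [0, -0.001, 0, 10, 0],
    [0, -0.001, 0, 14, 0],
    [0, -0.001, 0, 18, 0],
    [0, -0.001, 0, 22, 0],
    [0, -0.001, 0, 26, 0],
    [0, -0.001, 0, 30, 0],
    [0, -0.001, 0, 34, 0],
    [0, -0.001, 0, 38, 0],
  ],
)

```text
time_s: 10.22
eef_pos: [653.2, 28.7, 76.3]
tcp_rot: [-0.358, 0.934, 0.0, 0.0]
ft_force: [0.9, 0.6, 0.7]
width: 0.178
```

```bash
python3 - <<'E'
from h import *
go([653.8,28.6,77],-170.7)
E
```

```text
t 10.22 tcp [653.2  28.7  76.3] head -138.0 j1 2.5 j6 -39.5 F [0.9 0.6 0.7] M [-0.03 -0.26  0.06] w 15.2 tilt [0. 0.]
shift m [-0.0004 -0.0005 -0.0007] turn 32.7
```

drive_tool(
  series=[
    [0, 0, 0, 4, 0],
    [0, 0, 0, 8, 0],
    [0, 0, 0, 12, 0],
    [0, 0, 0, 16, 0],
    [0, 0, 0, 20, 0],
    [0, 0, 0, 24, 0],
    [0, 0, 0, 27, 0],
    [0, 0, 0, 30, 0],
    [0, 0, 0, 32, 0],
    [0, 0, 0, 33, 0],
  ],
)

```text
time_s: 11.05
eef_pos: [652.8, 29.5, 76.3]
tcp_rot: [-0.08, 0.997, 0.001, -0.0]
ft_force: [-0.2, 2.7, 1.6]
width: 0.174
```

```bash
python3 - <<'E'
from h import *
go([653.2,28.6,77],-170.7)
f=snap("scene","s6.png",(280,100,460,280),3.3)
E
```

```text
t 11.05 tcp [652.8  29.5  76.3] head -170.8 j1 2.5 j6 -6.6 F [-0.2  2.7  1.6] M [ 0.43 -0.08  0.2 ] w 14.9 tilt [-0.     0.002]
shift m [-0.0002 -0.0009 -0.0007] turn -0.1
```

View pics/s6.png

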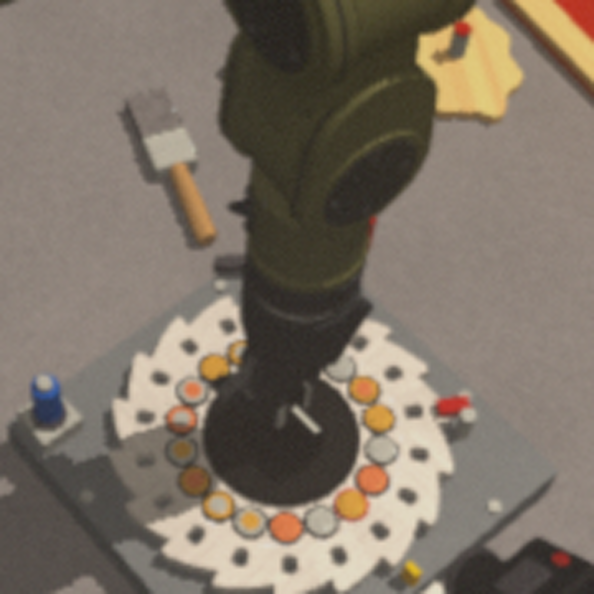

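The dog sits at the post (455,405). I'll press 1.5° further to confirm contact by torque.

drive_tool(
  series=[
    [0, -0.0005, 0, 0.5, 0],
    [0, -0.0005, 0, 1, 0],
    [0, -0.0005, 0, 1.5, 0],
    [0, -0.0005, 0, 1.5, 0],
    [0, -0.0005, 0, 1.5, 0],
    [0, -0.0005, 0, 1.5, 0],
    [0, -0.0005, 0, 1.5, 0],
    [0, -0.0005, 0, 1, 0],
    [0, -0.0005, 0, 0.5, 0],
    [0, -0.0005, 0, 0.5, 0],
  ],
)

```text
time_s: 11.93
eef_pos: [652.9, 29.4, 76.3]
tcp_rot: [-0.077, 0.997, 0.001, -0.0]
ft_force: [-0.8, 5.8, 3.7]
width: 0.177
```

```bash
python3 - <<'E'
from h import *
st()
E
```

```text
t 11.93 tcp [652.9  29.4  76.3] head -171.2 j1 2.5 j6 -6.3 F [-0.8  5.8  3.7] M [1.06 0.17 0.32] w 15.1 tilt [-0.     0.002]
```

drive_tool(
  series=[
    [0, 0.001, 0, 0, 0.05],
    [0, 0.001, 0, 0, 0.05],
    [0, 0.001, 0, 0, 0.05],
    [0, 0.001, 0, 0, 0.05],
    [0, 0.001, -0.01, 0, 0.05],
    [0, 0.001, -0.03, 0, 0.05],
    [0, 0.001, -0.055, 0, 0.05],
    [0, 0.001, -0.077, 0, 0.05],
    [0.008, 0.026, -0.077, 0, 0],
    [0.016, 0.056, -0.077, 0, 0],
  ],
)

```text
time_s: 12.77
eef_pos: [631.3, 79.6, 155.9]
tcp_rot: [-0.074, 0.997, -0.0, 0.003]
ft_force: [-0.2, 0.7, 0.6]
width: 0.312
```

drive_tool(
  series=[
    [0.009, 0.03, 0, 0, 0],
    [0.018, 0.06, 0, 0, 0],
    [0.026, 0.09, 0, 0, 0],
    [0.03, 0.105, 0, 0, 0],
    [0.03, 0.105, 0.015, 0, 0],
    [0.03, 0.105, 0.035, 0, 0],
    [0.03, 0.105, 0.055, 0, 0],
    [0.03, 0.105, 0.072, 0, 0],
    [0.03, 0.105, 0.077, 0, 0],
    [0.03, 0.105, 0.077, 0, 0],
  ],
)

```text
time_s: 13.6
eef_pos: [582.3, 179.6, 74.9]
tcp_rot: [-0.076, 0.997, -0.0, -0.001]
ft_force: [-0.3, 1.0, -0.6]
width: 0.003
```

```bash
python3 - <<'E'
from h import *
f=snap("scene","s7.png",(280,100,460,280),3.3);reds(f,r=90)
f=snap("top","t7.png",(210,70,390,250),3.3);reds(f,r=90)
go([535,181,76],-171.2)
E
```

```text
red px [241.1 199.9] 22 [541.4 175.  105.1] dist 54.1 ang 64.6
t 13.70 tcp [584.1 180.2  77. ] head -171.3 j1 17.1 j6 8.5 F [ 0.6 -0.5  0.1] M [-0.01  0.05  0.11] w -0.3 tilt [0.001 0.   ]
shift m [0.0485 0.0082 0.001 ] turn -0.1
```

View pics/s7.png

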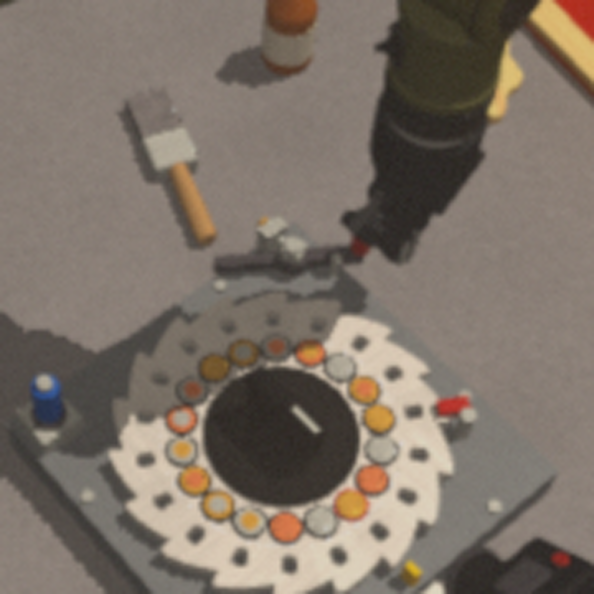

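Handle at (541,175), 64.6°, off against its stop; the dog is at the post (455,405). The fingers are on the far side, so now I push towards the robot.

drive_tool(
  series=[
    [0.006, 0, 0, 0, 0],
    [0.012, 0, 0, 0, 0],
    [0.018, 0, 0, 0, 0],
    [0.024, 0.001, 0, 0, 0],
    [0.03, 0.002, 0, 0, 0],
    [0.035, 0.003, 0, 0, 0],
    [0.04, 0.004, 0, 0, 0],
    [0.044, 0.006, 0, 0, 0],
    [0.048, 0.008, 0, 0, 0],
    [0.05, 0.008, 0, 0, 0],
  ],
)

```text
time_s: 14.53
eef_pos: [531.4, 180.5, 75.7]
tcp_rot: [-0.076, 0.997, -0.0, -0.001]
ft_force: [-0.4, -0.1, 0.5]
width: 0.001
```

```bash
python3 - <<'E'
from h import *
f=snap("scene","s8.png",(280,100,460,280),3.3);reds(f,r=90)
f=snap("top");reds(f,r=90)
go([653.5,29.4,152],-171.2)
E
```

```text
red px [240.2 215.1] 16 [502.5 177.5 105. ] dist 53.8 ang 107.0
t 14.63 tcp [532.  180.4  75.8] head -171.3 j1 18.7 j6 10.0 F [-0.5 -0.4 -0.1] M [ 0.01 -0.03  0.04] w -0.2 tilt [-0.001 -0.001]
shift m [-0.0972 -0.1677 -0.0763] turn -0.1
```

View pics/s8.png

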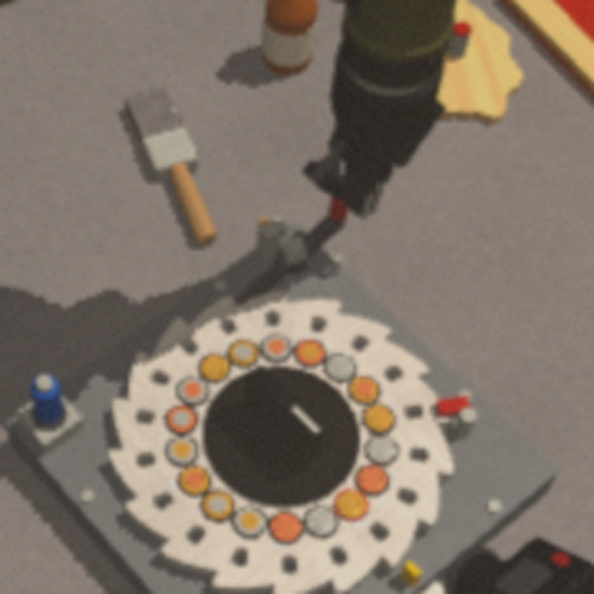

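The pawl is in: handle at 107°, 42° from off. Back to the knob.

drive_tool(
  series=[
    [0, 0, -0.03, 0, 0],
    [0, 0, -0.06, 0, 0.05],
    [0, 0, -0.076, 0, 0.05],
    [-0.016, -0.028, -0.076, 0, 0.05],
    [-0.032, -0.056, -0.076, 0, 0.05],
    [-0.049, -0.084, -0.076, 0, 0.05],
    [-0.065, -0.112, -0.076, 0, 0.05],
    [-0.081, -0.14, -0.076, 0, 0.05],
    [-0.0972, -0.1677, -0.076, 0, 0.05],
    [-0.0972, -0.1677, -0.076, 0, 0.05],
  ],
)

```text
time_s: 15.47
eef_pos: [658.2, 24.4, 151.3]
tcp_rot: [-0.073, 0.997, -0.001, 0.001]
ft_force: [1.0, 0.8, -0.1]
width: 0.581
```

drive_tool(
  series=[
    [0, 0, 0.015, 0, 0.05],
    [0, 0, 0.035, 0, 0.05],
    [0, 0, 0.055, 0, 0.05],
    [0, 0, 0.07, 0, 0.05],
    [0, 0, 0.075, 0, 0.05],
    [0, 0, 0.075, 0, 0.04],
    [0, 0, 0.075, 0, 0.02],
    [0, 0, 0.075, 0, 0],
    [0, 0, 0.075, 0, 0],
    [0, 0, 0.075, 0, 0],
  ],
)

```text
time_s: 16.3
eef_pos: [655.3, 29.8, 78.4]
tcp_rot: [-0.076, 0.997, 0.0, 0.001]
ft_force: [-0.3, 0.7, 3.1]
width: 0.179
```

```bash
python3 - <<'E'
from h import *
go([653.5,29.4,77],-171.2)
E
```

```text
t 16.30 tcp [655.3  29.8  78.4] head -171.3 j1 2.6 j6 -6.1 F [-0.3  0.7  3.1] M [0.09 0.08 0.2 ] w 15.3 tilt [0.002 0.   ]
shift m [ 0.0018 -0.0001  0.0014] turn -0.1
```

drive_tool(
  series=[
    [0.001, 0, 0, -3, 0],
    [0.0018, 0, 0, -7, 0],
    [0.0018, 0, 0, -12, 0],
    [0.0018, 0, 0, -17, 0],
    [0.0018, 0, 0, -20.5, 0],
    [0.0018, 0, 0, -22.5, 0],
    [0.0018, 0, 0, -22.5, 0],
    [0.0018, 0, 0, -22.5, 0],
    [0.0018, 0, 0, -22.5, 0],
    [0.0018, 0, 0, -22.5, 0],
  ],
)

```text
time_s: 17.13
eef_pos: [655.2, 30.2, 78.5]
tcp_rot: [-0.269, 0.963, 0.0, 0.003]
ft_force: [4.4, 3.3, 1.0]
width: 0.179
```

```bash
python3 - <<'E'
from h import *
st()
f=snap("scene","s9.png",(280,100,460,280),3.3);reds(f,r=90)
f=snap("top","t9.png",(210,70,390,250),3.3)
E
```

```text
t 17.13 tcp [655.2  30.2  78.5] head -148.8 j1 2.6 j6 -28.6 F [4.4 3.3 1. ] M [ 0.6  -0.85  0.05] w 15.3 tilt [0.005 0.002]
```

View pics/s9.png

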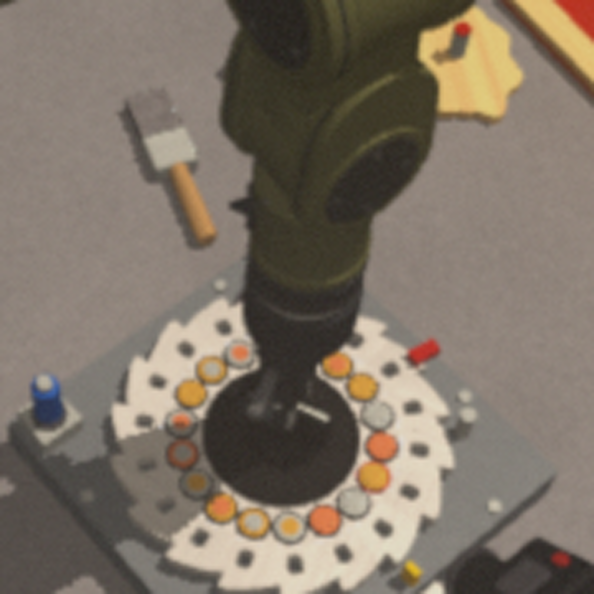

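Disc at about 0.387. Holding for the photo, then opening a little to recentre, since the grip sits 1.8 mm off along the bar.

drive_tool(
  series=[
    [0, 0, 0, 0, 0],
    [0, 0, 0, 0, 0],
    [0, 0, 0, 0, 0],
    [0, 0, 0, 0, 0],
    [0, 0, 0, 0, 0],
    [0, 0, 0, 0, 0],
    [0, 0, 0, 0, 0],
    [0, 0, 0, 0, 0],
    [0, 0, 0, 0, 0.025],
    [0, 0, 0, 0, 0.025],
  ],
)

```text
time_s: 18.07
eef_pos: [651.8, 28.8, 77.1]
tcp_rot: [-0.268, 0.963, -0.0, -0.001]
ft_force: [0.2, -0.4, 0.3]
width: 0.294
```

drive_tool(
  series=[
    [0, 0, 0, 0, 0.025],
    [0, 0, 0, 0, 0.025],
    [0, 0, 0, 0, 0.025],
    [0, 0, 0, 0, 0.025],
    [0, 0, 0, 0, 0.025],
    [0, 0, 0, 0, 0.025],
    [0, 0, 0, 0, 0.025],
    [0, 0, 0, 0, 0.025],
    [0, 0, 0, 0, 0.025],
    [0, 0, 0, 0, 0.025],
  ],
)

```text
time_s: 18.9
eef_pos: [652.5, 29.2, 77.0]
tcp_rot: [-0.269, 0.963, -0.0, -0.0]
ft_force: [0.4, -0.6, -0.1]
width: 0.294
```

```bash
python3 - <<'E'
from h import *
go([653.6,29.4,77],-149)
f=snap("top","t10.png",(210,70,390,250),3.3)
f=snap("scene","s10.png",(280,100,460,280),3.3)
E
```

```text
t 18.90 tcp [652.5  29.2  77. ] head -148.8 j1 2.6 j6 -28.6 F [ 0.4 -0.6 -0.1] M [-0.03  0.04 -0.01] w 25.1 tilt [ 0. -0.]
shift m [-0.0011 -0.0004  0.    ] turn 0.2
```

View pics/s10.png

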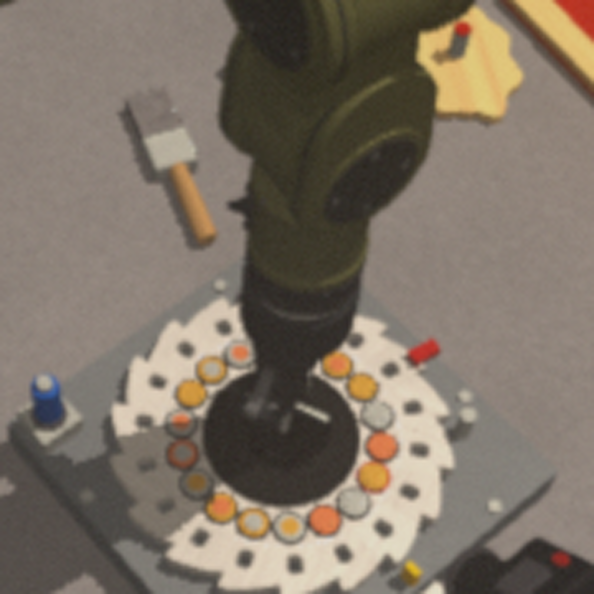

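drive_tool(
  series=[
    [-0.001, -0.0004, 0, 0, 0.025],
    [-0.001, -0.0004, 0, 0, 0.015],
    [-0.001, -0.0004, 0, 0, 0],
    [-0.001, -0.0004, 0, 0, 0],
    [-0.001, -0.0004, 0, 0, 0],
    [-0.001, -0.0004, 0, -3, 0],
    [-0.001, -0.0004, 0, -8, 0],
    [-0.001, -0.0004, 0, -13, 0],
    [-0.001, -0.0004, 0, -18, 0],
    [-0.001, -0.0004, 0, -20, 0],
  ],
)

```text
time_s: 19.83
eef_pos: [653.9, 29.3, 77.2]
tcp_rot: [-0.434, 0.901, -0.0, 0.0]
ft_force: [0.5, -0.1, 0.1]
width: 0.179
```

drive_tool(
  series=[
    [0, 0, 0, 0, 0],
    [0, 0, 0, 0, 0],
    [0, 0, 0, 0, 0],
    [0, 0, 0, 0, 0],
    [0, 0, 0, 0, 0],
    [0, 0, 0, 0, 0],
    [0, 0, 0, 0, 0],
    [0, 0, 0, 0, 0],
    [0, 0, 0, 0, 0],
    [0, 0, 0, 0, 0],
  ],
)

```text
time_s: 20.67
eef_pos: [653.9, 29.3, 77.1]
tcp_rot: [-0.432, 0.902, -0.0, 0.0]
ft_force: [1.6, -1.0, 1.5]
width: 0.181
```

```bash
python3 - <<'E'
from h import *
go([653.6,29.4,77],-129)
f=snap("top","t11.png",(210,70,390,250),3.3)
f=snap("scene","s11.png",(280,100,460,280),3.3)
E
```

```text
t 20.67 tcp [653.9  29.3  77.1] head -128.8 j1 2.6 j6 -48.6 F [ 1.6 -1.   1.5] M [-0.16 -0.42 -0.05] w 15.5 tilt [ 0.001 -0.   ]
shift m [0.0001 0.0003 0.0001] turn 0.2
```

View pics/s11.png

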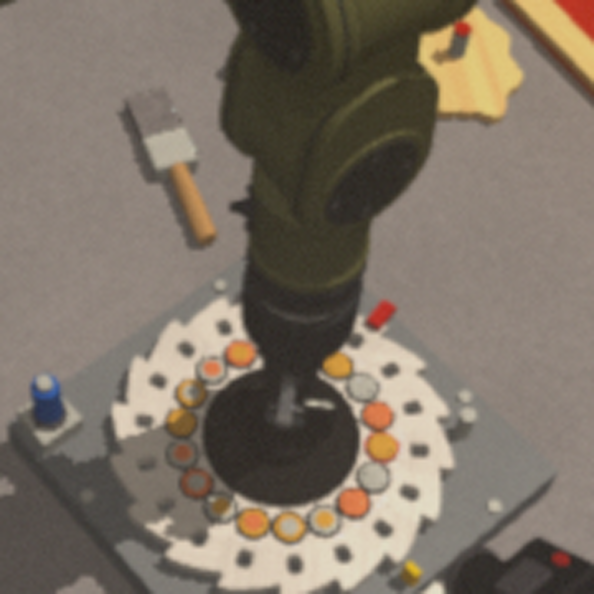

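Second click has stood (dog moved on another 20°). Holding a bit more, then the third.

drive_tool(
  series=[
    [0, 0, 0, 0, 0],
    [0, 0, 0, 0, 0],
    [0, 0, 0, 0, 0],
    [0, 0, 0, -3, 0],
    [0, 0, 0, -8, 0],
    [0, 0, 0, -13, 0],
    [0, 0, 0, -18, 0],
    [0, 0, 0, -20, 0],
    [0, 0, 0, -20, 0],
    [0, 0, 0, -20, 0],
  ],
)

```text
time_s: 21.6
eef_pos: [654.0, 29.2, 77.2]
tcp_rot: [-0.582, 0.813, -0.0, 0.0]
ft_force: [3.0, -1.3, 0.3]
width: 0.18
```

drive_tool(
  series=[
    [0, 0, 0, 0, 0],
    [0, 0, 0, 0, 0],
    [0, 0, 0, 0, 0],
    [0, 0, 0, 0, 0],
    [0, 0, 0, 0, 0],
    [0, 0, 0, 0, 0],
    [0, 0, 0, 0, 0],
    [0, 0, 0, 0, 0],
    [0, 0, 0, 0, 0],
    [0, 0, 0, 0, 0],
  ],
)

```text
time_s: 22.43
eef_pos: [654.0, 29.2, 77.1]
tcp_rot: [-0.582, 0.813, -0.0, 0.0]
ft_force: [5.2, -2.7, 1.5]
width: 0.179
```

```bash
python3 - <<'E'
from h import *
go([653.9,29.3,77],-112.7)
f=snap("scene","s12.png",(280,100,460,280),3.3)
E
```

```text
t 22.43 tcp [654.   29.2  77.1] head -108.8 j1 2.6 j6 -68.6 F [ 5.2 -2.7  1.5] M [-0.49 -0.94 -0.02] w 15.2 tilt [ 0.001 -0.   ]
shift m [-0.      0.0001  0.0001] turn 3.9
```

View pics/s12.png

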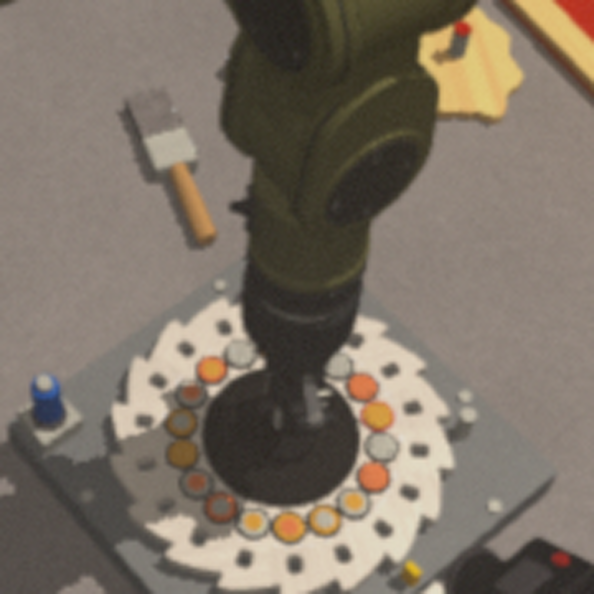

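Third click has stood. Now easing the disc back onto the pawl.

drive_tool(
  series=[
    [0, 0, 0, 0, 0],
    [0, 0, 0, 0.5, 0],
    [0, 0, 0, 1, 0],
    [0, 0, 0, 1.5, 0],
    [0, 0, 0, 2, 0],
    [0, 0, 0, 2.5, 0],
    [0, 0, 0, 3, 0],
    [0, 0, 0, 3.5, 0],
    [0, 0, 0, 3.5, 0],
    [0, 0, 0, 3.5, 0],
  ],
)

```text
time_s: 23.32
eef_pos: [654.0, 29.2, 77.2]
tcp_rot: [-0.557, 0.831, -0.0, 0.0]
ft_force: [4.7, -2.4, 0.9]
width: 0.181
```

```bash
python3 - <<'E'
from h import *
st()
E
```

```text
t 23.32 tcp [654.   29.2  77.2] head -112.3 j1 2.6 j6 -65.1 F [ 4.7 -2.4  0.9] M [-0.42 -0.91 -0.12] w 15.5 tilt [ 0.001 -0.   ]
```

drive_tool(
  series=[
    [0, 0, 0, 0.3, 0],
    [0, 0, 0, 0.6, 0],
    [0, 0, 0, 0.9, 0],
    [0, 0, 0, 0.9, 0],
    [0, 0, 0, 0.9, 0],
    [0, 0, 0, 0.9, 0],
    [0, 0, 0, 0.9, 0],
    [0, 0, 0, 0.9, 0],
    [0, 0, 0, 0.9, 0],
    [0, 0, 0, 0.9, 0],
  ],
)

```text
time_s: 24.15
eef_pos: [654.0, 29.2, 77.2]
tcp_rot: [-0.551, 0.835, -0.0, 0.0]
ft_force: [4.0, -2.4, -0.2]
width: 0.175
```

```bash
python3 - <<'E'
from h import *
st()
E
```

```text
t 24.15 tcp [654.   29.2  77.2] head -113.1 j1 2.6 j6 -64.3 F [ 4.  -2.4 -0.2] M [-0.54 -0.97  0.4 ] w 15.0 tilt [ 0.001 -0.   ]
```

Mz rose to 0.4, so the tooth rests on the pawl (about 1.017). Releasing and going over the pin.

drive_tool(
  series=[
    [0, 0, 0, -0.5, 0],
    [0, 0, 0, -0.5, 0.03],
    [0, 0, 0, -0.5, 0.05],
    [0, 0, 0, -0.5, 0.05],
    [0, 0, 0, -0.5, 0.05],
    [0, 0, -0.01, -0.5, 0.05],
    [0, 0, -0.03, -0.5, 0.05],
    [0, 0, -0.055, -0.5, 0.05],
    [0, 0, -0.078, -0.5, 0.05],
    [0, 0, -0.078, -0.5, 0.05],
  ],
)

```text
time_s: 24.98
eef_pos: [656.6, 29.7, 161.2]
tcp_rot: [-0.554, 0.832, -0.002, 0.004]
ft_force: [0.9, 0.3, 1.0]
width: 0.585
```

drive_tool(
  series=[
    [0.022, 0.005, 0, 0, 0.05],
    [0.05, 0.011, 0, 0, 0.05],
    [0.08, 0.018, 0, 0, 0.05],
    [0.11, 0.025, 0, 0, 0.05],
    [0.14, 0.032, 0, 0, 0.05],
    [0.16, 0.036, 0, 0, 0.05],
    [0.1725, 0.039, 0, 0, 0.05],
    [0.1725, 0.039, 0, 0, 0.05],
    [0.1725, 0.039, 0, 0, 0.05],
    [0.1725, 0.039, 0, 0, 0.05],
  ],
)

```text
time_s: 25.82
eef_pos: [551.7, -114.0, 155.2]
tcp_rot: [-0.554, 0.832, -0.0, 0.0]
ft_force: [0.4, 0.1, -1.1]
width: 0.583
```

```bash
sed -i 's/^C=.*;YAW/C=np.array([653.9,29.3]);YAW/' h.py; python3 - <<'E'
from h import *
print(W(-125,-125),W(-98,-36))
go([*W(-125,-125),71],-113)
f=snap("top","t13.png",(210,70,390,250),3.3)
f=snap("scene","s13.png",(240,120,420,300),3.3)
P=cloud(f);I=f["img"]
t=(P[...,2]>108)&(P[...,2]<125)&(np.hypot(P[...,0]-653,P[...,1]-29)<45); q=P[t]
print(cv2.minAreaRect(q[:,:2].astype(np.float32))); 
w,V=np.linalg.eigh(np.cov(q[:,:2].T)); print(np.degrees(np.arctan2(V[1,1],V[0,1]))-9.3)
E
```

```text
[ 550.74351309 -114.25744219] [563.00587735 -22.06398026]
t 25.82 tcp [ 551.7 -114.   155.2] head -112.7 j1 -11.7 j6 -79.0 F [ 0.4  0.1 -1.1] M [ 0.02 -0.03  0.02] w 49.8 tilt [0.001 0.001]
shift m [0.0007 0.0009 0.0842] turn 0.3
((654.3897094726562, 26.03695297241211), (71.01850891113281, 18.06490707397461), 67.904541015625)
58.91714770277457
```

View pics/s13.png

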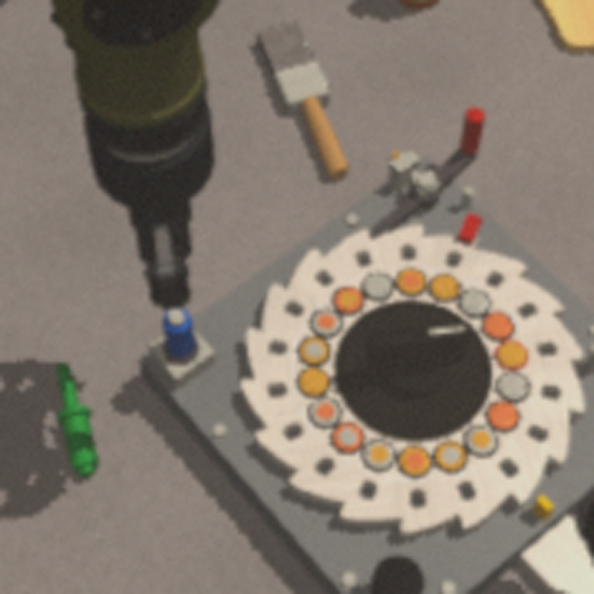

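View pics/t13.png

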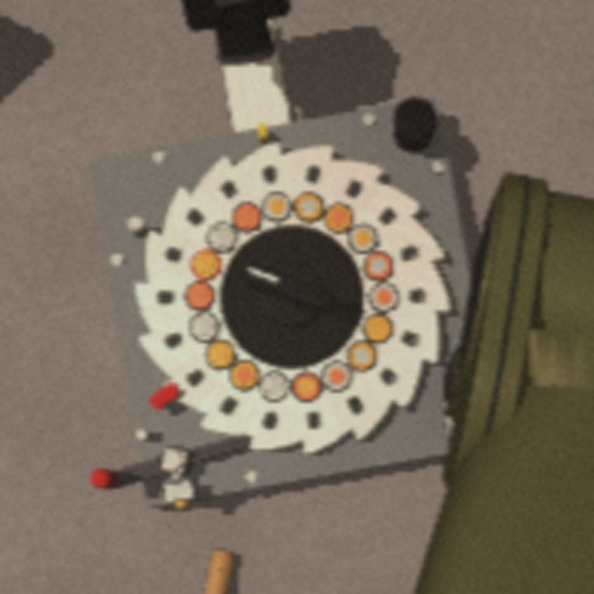

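The blue pin at (178,335) is under the gripper; disc about 1.02, pawl in. Descending and gripping.

drive_tool(
  series=[
    [0.0005, 0.0005, 0.015, 0, 0.05],
    [0.0005, 0.0005, 0.035, 0, 0.05],
    [0.0005, 0.0005, 0.055, 0, 0.05],
    [0.0005, 0.0005, 0.072, 0, 0.05],
    [0.0005, 0.0005, 0.082, 0, 0.05],
    [0.0005, 0.0005, 0.084, 0, 0.05],
    [0.0005, 0.0005, 0.084, 0, 0.03],
    [0.0005, 0.0005, 0.084, 0, 0],
    [0.0005, 0.0005, 0.084, 0, 0],
    [0.0005, 0.0005, 0.084, 0, 0],
  ],
  grip_force=40,
)

```text
time_s: 26.75
eef_pos: [551.3, -115.0, 72.2]
tcp_rot: [-0.554, 0.832, -0.001, 0.001]
ft_force: [-0.2, 0.0, 2.4]
width: 0.236
```

```bash
python3 - <<'E'
from h import *
go([*W(-125,-125),71],-113)
E
```

```text
t 26.75 tcp [ 551.3 -115.    72.2] head -112.7 j1 -11.8 j6 -79.1 F [-0.2  0.   2.4] M [0.08 0.06 0.04] w 20.1 tilt [ 0.002 -0.   ]
shift m [-0.0005  0.0008  0.0012] turn 0.3
```

drive_tool(
  series=[
    [0, 0, -0.003, 0, 0],
    [0, 0, -0.006, 0, 0],
    [0, 0, -0.01, 0, 0],
    [0, 0, -0.015, 0, 0],
    [0, 0, -0.025, 0, 0],
    [0, 0, -0.035, 0, 0],
    [0, 0, -0.045, 0, 0],
    [0, 0, -0.055, 0, 0],
    [0, 0, -0.065, 0, 0],
    [0, 0, -0.07, 0, 0],
  ],
  grip_force=60,
)

```text
time_s: 27.58
eef_pos: [550.9, -115.1, 143.1]
tcp_rot: [-0.554, 0.832, -0.001, 0.001]
ft_force: [1.1, -0.3, -0.3]
width: 0.223
```

```bash
python3 - <<'E'
from h import *
go([*W(-98,-36),142],-113)
f=snap("scene","s14.png",(220,120,400,300),3.3)
E
```

```text
t 27.58 tcp [ 550.9 -115.1  143.1] head -112.7 j1 -11.8 j6 -79.1 F [ 1.1 -0.3 -0.3] M [0.02 0.   0.07] w 19.1 tilt [ 0.002 -0.   ]
shift m [-0.0905  0.0248  0.001 ] turn 0.3
```

View pics/s14.png

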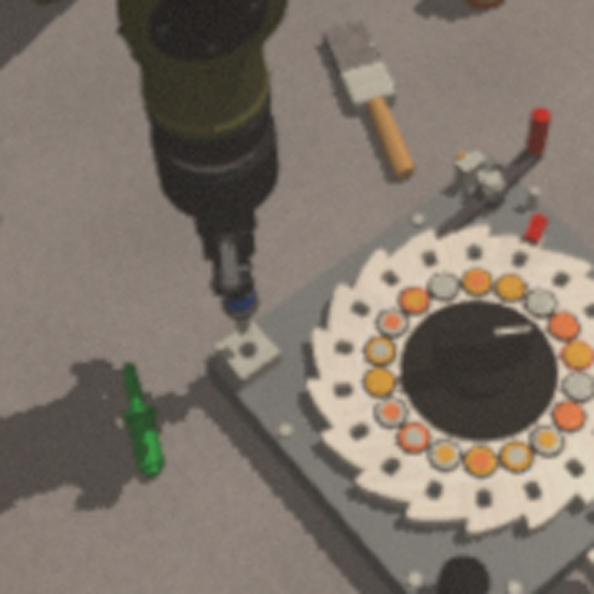

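Pin is out of the bush (shank at (243,320), hole at (250,350)). Carrying it by the known bush-to-lock offset.

drive_tool(
  series=[
    [-0.01, 0.003, 0, 0, 0],
    [-0.025, 0.007, 0, 0, 0],
    [-0.04, 0.011, 0, 0, 0],
    [-0.055, 0.015, 0, 0, 0],
    [-0.07, 0.019, 0, 0, 0],
    [-0.082, 0.0222, 0, 0, 0],
    [-0.0898, 0.0243, 0, 0, 0],
    [-0.0898, 0.0243, 0, 0, 0],
    [-0.0898, 0.0243, 0, 0, 0],
    [-0.0898, 0.0243, 0, 0, 0],
  ],
)

```text
time_s: 28.47
eef_pos: [562.4, -23.2, 140.9]
tcp_rot: [-0.554, 0.833, -0.0, -0.0]
ft_force: [-0.3, -0.2, -0.6]
width: 0.226
```

drive_tool(
  series=[
    [0, 0, 0.005, 0, 0],
    [0, 0, 0.01, 0, 0],
    [0, 0, 0.015, 0, 0],
    [0, 0, 0.02, 0, 0],
    [0, 0, 0.022, 0, 0],
    [0, 0, 0.022, 0, 0],
    [0, 0, 0.022, 0, 0],
    [0, 0, 0.022, 0, 0],
    [0, 0, 0.022, 0, 0],
    [0, 0, 0.022, 0, 0],
  ],
)

```text
time_s: 29.3
eef_pos: [562.8, -22.7, 119.3]
tcp_rot: [-0.554, 0.832, -0.0, 0.0]
ft_force: [0.1, 0.3, -1.1]
width: 0.222
```

```bash
python3 - <<'E'
from h import *
go([563.4,-22.8,72],-112.7)
f=snap("scene","s15.png",(270,150,390,270),5)
f=snap("top","t15.png",(260,140,380,260),5)
E
```

```text
t 29.30 tcp [562.8 -22.7 119.3] head -112.7 j1 -2.3 j6 -69.6 F [ 0.1  0.3 -1.1] M [ 0.   -0.07 -0.  ] w 19.0 tilt [ 0.001 -0.   ]
shift m [-0.0002 -0.0005  0.0473] turn -0.0
```

View pics/s15.png

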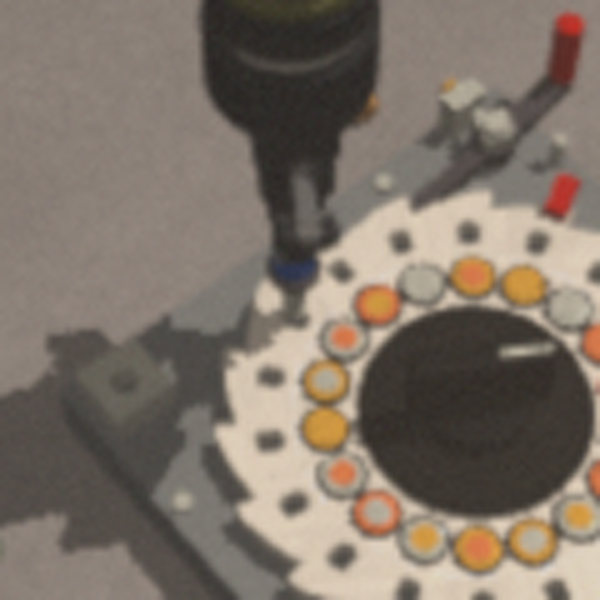

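Pin tip hangs over the gap between neighbour holes (341,270) and (270,376), as wanted. Inserting in small steps.

drive_tool(
  series=[
    [-0.0001, -0.0002, 0.0015, 0, 0],
    [-0.0001, -0.0002, 0.003, 0, 0],
    [-0.0001, -0.0002, 0.0045, 0, 0],
    [-0.0001, -0.0002, 0.006, 0, 0],
    [-0.0001, -0.0002, 0.0075, 0, 0],
    [-0.0001, -0.0002, 0.009, 0, 0],
    [-0.0001, -0.0002, 0.0105, 0, 0],
    [-0.0001, -0.0002, 0.012, 0, 0],
    [-0.0001, -0.0002, 0.012, 0, 0],
    [-0.0001, -0.0002, 0.012, 0, 0],
  ],
)

```text
time_s: 30.23
eef_pos: [562.7, -22.7, 106.9]
tcp_rot: [-0.554, 0.832, 0.0, -0.0]
ft_force: [-0.0, 0.7, -0.3]
width: 0.22
```

```bash
python3 - <<'E'
from h import *
go([563.4,-22.8,72],-112.7)
E
```

```text
t 30.23 tcp [562.7 -22.7 106.9] head -112.7 j1 -2.3 j6 -69.6 F [-0.   0.7 -0.3] M [ 0.01 -0.05 -0.07] w 18.8 tilt [-0. -0.]
shift m [-0.0002 -0.0007  0.0349] turn -0.0
```

In the disc hole with no force. On into the base.

drive_tool(
  series=[
    [0, 0, 0.0015, 0, 0],
    [0, 0, 0.003, 0, 0],
    [0, 0, 0.0045, 0, 0],
    [0, 0, 0.006, 0, 0],
    [0, 0, 0.0075, 0, 0],
    [0, 0, 0.009, 0, 0],
    [0, 0, 0.0105, 0, 0],
    [0, 0, 0.012, 0, 0],
    [0, 0, 0.0135, 0, 0],
    [0, 0, 0.015, 0, 0],
  ],
)

```text
time_s: 31.07
eef_pos: [563.2, -22.7, 92.1]
tcp_rot: [-0.554, 0.832, -0.0, 0.0]
ft_force: [1.1, -0.1, -0.4]
width: 0.219
```

```bash
python3 - <<'E'
from h import *
go([563.4,-22.8,72],-112.7)
E
```

```text
t 31.07 tcp [563.2 -22.7  92.1] head -112.7 j1 -2.3 j6 -69.6 F [ 1.1 -0.1 -0.4] M [-0.09 -0.19  0.08] w 18.7 tilt [ 0.001 -0.   ]
shift m [ 0.     -0.0001  0.0201] turn -0.0
```

drive_tool(
  series=[
    [0, 0, 0.002, 0, 0],
    [0, 0, 0.004, 0, 0],
    [0, 0, 0.006, 0, 0],
    [0, 0, 0.008, 0, 0],
    [0, 0, 0.01, 0, 0],
    [0, 0, 0.012, 0, 0],
    [0, 0, 0.014, 0, 0],
    [0, 0, 0.016, 0, 0],
    [0, 0, 0.018, 0, 0],
    [0, 0, 0.0195, 0, 0],
  ],
)

```text
time_s: 31.9
eef_pos: [563.1, -22.8, 72.3]
tcp_rot: [-0.554, 0.832, -0.0, 0.0]
ft_force: [2.3, 0.0, -0.2]
width: 0.224
```

```bash
python3 - <<'E'
from h import *
go([563.4,-22.8,72],-112.7)
E
```

```text
t 31.90 tcp [563.1 -22.8  72.3] head -112.7 j1 -2.3 j6 -69.6 F [ 2.3  0.  -0.2] M [-0.08 -0.5   0.01] w 19.1 tilt [ 0. -0.]
shift m [-0.0001 -0.0003  0.0003] turn -0.0
```

drive_tool(
  series=[
    [0, 0, 0.0005, 0, 0],
    [0, 0, 0.001, 0, 0],
    [0, 0, 0.0015, 0, 0],
    [0, 0, 0.002, 0, 0],
    [0, 0, 0.0025, 0, 0],
    [0, 0, 0.0025, 0, 0],
    [0, 0, 0.0025, 0, 0],
    [0, 0, 0.0025, 0, 0],
    [0, 0, 0.0025, 0, 0],
    [0, 0, 0.0025, 0, 0],
  ],
)

```text
time_s: 32.73
eef_pos: [563.4, -22.7, 72.0]
tcp_rot: [-0.554, 0.832, -0.001, 0.001]
ft_force: [-1.8, -1.0, 12.9]
width: 0.218
```

```bash
python3 - <<'E'
from h import *
st()
E
```

```text
t 32.73 tcp [563.4 -22.7  72. ] head -112.7 j1 -2.3 j6 -69.6 F [-1.8 -1.  12.9] M [-0.03  0.35  0.03] w 18.6 tilt [0.002 0.   ]
```

Stopped at 72.0 with 13 N: collar is on the disc. Releasing and lifting away.

drive_tool(
  series=[
    [0, 0, -0.002, 0, 0],
    [0, 0, -0.002, 0, 0.02],
    [0, 0, -0.002, 0, 0.04],
    [0, 0, -0.002, 0, 0.05],
    [0, 0, -0.002, 0, 0.05],
    [0, 0, -0.002, 0, 0.05],
    [0, 0, -0.01, 0, 0.05],
    [0, 0, -0.03, 0, 0.05],
    [0, 0, -0.055, 0, 0.05],
    [0, 0, -0.08, 0, 0.05],
  ],
)

```text
time_s: 33.57
eef_pos: [562.0, -22.7, 150.8]
tcp_rot: [-0.554, 0.832, 0.001, -0.001]
ft_force: [0.7, 0.1, 0.2]
width: 0.586
```

drive_tool(
  series=[
    [0, 0, -0.02, 0, 0.05],
    [0.03, 0, -0.04, 0, 0.05],
    [0.06, 0, -0.06, 0, 0.05],
    [0.09, 0, -0.06, 0, 0.05],
    [0.12, 0.01, -0.06, 0, 0.05],
    [0.15, 0.02, -0.06, 0, 0.05],
    [0.18, 0.03, -0.06, 0, 0.05],
    [0.2, 0.04, -0.06, 0, 0.05],
    [0.2, 0.04, -0.06, 0, 0.05],
    [0.2, 0.04, -0.06, 0, 0.05],
  ],
)

```text
time_s: 34.4
eef_pos: [448.0, -192.4, 210.7]
tcp_rot: [-0.553, 0.833, -0.0, 0.0]
ft_force: [-0.3, 0.2, -0.3]
width: 0.584
```

```bash
python3 - <<'E'
from h import *
st()
for c in("top","scene"):
    f=snap(c,c+"_end.png"); 
    f2=f["img"][:,:,::-1]; cr=f2[80:240,220:380] if c=="top" else f2[130:320,240:460]
    cv2.imwrite("pics/"+c+"_endc.png",cv2.resize(cr,None,fx=3.2,fy=3.2,interpolation=cv2.INTER_CUBIC))
    P=cloud(f);I=f["img"].astype(int);reds(f,r=60)
    t=(P[...,2]>108)&(P[...,2]<125)&(np.hypot(P[...,0]-653,P[...,1]-29)<45); q=P[t][:,:2].astype(np.float32)
    if len(q)>20:
        r=cv2.minAreaRect(q); w,V=np.linalg.eigh(np.cov(q.T)); print(c,"knob",r,np.degrees(np.arctan2(V[1,1],V[0,1]))-9.3)
    b=(np.hypot(P[...,0]-563,P[...,1]+22)<20)&(P[...,2]>75); print("pin",b.sum(),np.nanmean(P[b],0),np.nanmax(P[b][:,2]))
E
```

```text
t 34.40 tcp [ 448.  -192.4  210.7] head -112.8 j1 -23.3 j6 -90.4 F [-0.3  0.2 -0.3] M [0.03 0.04 0.03] w 49.9 tilt [0.001 0.   ]
red px [259.5 190.1] 35 [570.3 133.4  65. ] dist 51.3 ang 7.4
red px [240.  214.4] 25 [504.9 177.8 105. ] dist 53.0 ang 105.8
top knob ((652.2645874023438, 28.96068572998047), (70.65032196044922, 16.25706672668457), 68.50904083251953) 59.096373282700384
pin 58 [560.35022194 -21.96622678 104.82452207] 112.42160152646102
red px [383.5 154.7] 14 [506.3 177.  104.5] dist 51.8 ang 104.6
red px [381.8 188.7] 28 [572.8 131.7  64.8] dist 53.6 ang 5.2
scene knob ((654.4071655273438, 25.89364242553711), (69.4902572631836, 16.41229248046875), 68.7296142578125) 58.75742430020178
pin 97 [566.57094877 -26.8171693   97.14205673] 113.10147189038446
```

View pics/scene_endc.png

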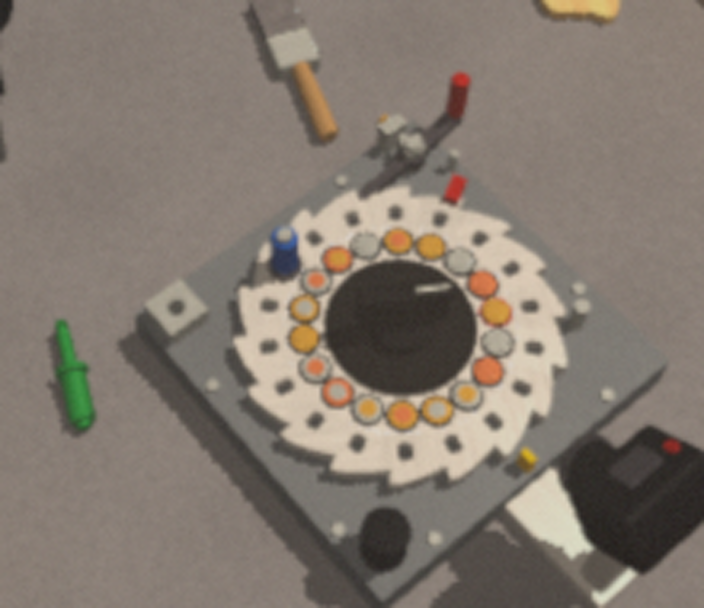

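View pics/top_end.png

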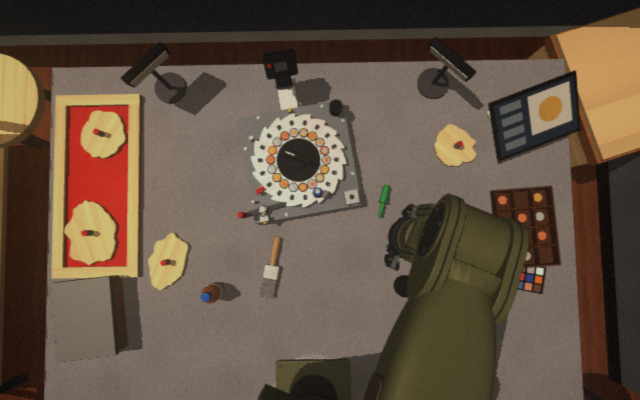

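The end pictures show the blue pin upright in the disc at crop (285,250), collar down, and its bush empty at (177,307). The pawl is in the teeth, the disc is at about 1.03, and the bystanders in view are unmoved. Handing in.

```bash
python3 - <<'E'
from h import *
st(); print(env.hand_in()); print(env.sense()["time_s"])
E
```

```text
t 34.50 tcp [ 449.3 -191.6  210.4] head -112.7 j1 -23.1 j6 -90.4 F [-0.1 -0.1 -0.7] M [ 0.03 -0.06  0.04] w 50.2 tilt [0.001 0.   ]
the job is handed in; nothing more can be done
None
the job is handed in; nothing more can be done
```

The whole job is done and was handed in at about 34.5 s of the 72 s allowed; no verdict is reported.

**What I did:**
- I swung the pawl off, turned the disc back to its start stop and swung the pawl in again.
- I advanced three clicks and held each for about a second or more, with the disc at about 0.39, 0.74 and 1.09 rad.
- I eased the tooth back onto the pawl, then moved the blue pin from its bush into the locking hole. It stopped against 13 N with the tool at the same height at which it had gripped the parked pin.

**Last checks:**
- **Disc:** the knob bar reads 58.8° to 59.1°, which is about 1.03 rad (1.017 wanted, up to 1.062 allowed).
- **Pawl:** its handle stands at about 105°, where "in" is about 106°, so it is in.
- **Pin:** it stands upright in the disc with its bush empty. The pin's top reads 112 to 113 mm against the 110 mm expected, within the depth noise. The two cameras differ by several mm on its position, so the arm's own readings and the force are the better evidence.
- **Bystanders:** those in view look unmoved. The blower was largely hidden by the arm in the last pictures, but the tool only passed well above it.

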